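# Hold the vent cap half-way to its lock

### The job

Slide the clear guard on the grey module all the way open, then put the black two-lugged bayonet cap (the one with the bar handle, not the round knob) down into the port until its rim sits on the collar and twist it clockwise, seen from above, half-way to its lock: 45 degrees, where the bar points at the single steel rib on the collar. Do not let it click into the lock; it springs back if let go, so finish while still gripping it and holding it in that half-way position. Leave the other things on the bench where they are.

Things in the scene. Friction and masses are not known exactly. Their poses are not given: they have to be found in the camera images.
- module: Fixed grey sheet-metal housing, 160 (x) x 300 (y) x 50 mm high, on the bench. Origin: centre of its underside; z up. Two aluminium rails along its y, at x = +-70 mm, are 8 mm wide and reach 72 mm above the bench; the guard runs between them.
- guard (a joint): Travel of the sliding guard, m: 0 = shut (over the port), 0.135 = fully open (end stop), growing towards the module's +y. Takes about 1.2 N plus 3 N per m/s; stays where it is left. Clear pane in a dark frame, 126 (across) x 120 mm (along its travel), top 69 mm above the bench.
- guard_fin (a point): Centre of the guard's upright black fin, 90 mm above the bench; axes as the module's. The fin is 10 mm thick along the travel (module's y), 44 mm wide across it (x), and rises from the guard's top to 106 mm above the bench; pinch it from above with the fingers closing along the module's y.
- port_mouth (a point): Centre of the port's mouth, on top of its black 16-sided collar (92 mm across, 7 mm thick, top 57 mm above the bench), z up. It lies at x = 0, y = -65 mm of the module, turned at some angle to it. Bore 42 mm wide; two slots 12 mm wide along this point's +x and -x reach 28 mm from the centre. Under the collar the lugs turn clockwise seen from above; anticlockwise is blocked.
- half_rib (a point): Middle of the single steel rib on the collar, 38 mm from port_mouth, 45 degrees clockwise from its +x slot: the half-way direction for the cap's bar (a second one lies across from it). Ribs are 2 mm high. Pairs of short ribs at 90 degrees mark the lock. Axes as port_mouth's.
- carrier (a joint): Turn (rad, clockwise) of the sprung ring under the collar that the lugs carry along: 0 at the slots, end 1.6. It has 2 mm play at each lug, so trails the cap by about 0.08 rad. Its spring (0.0125 N m plus 0.05 per rad) turns the cap back when let go. From about 58 degrees of cap turn the lugs ride up sprung balls (stiffer); past about 80 they snap down behind them: the lock.
- cap: Black bayonet cap, 56 to 112 g. Origin: centre of its underside, z up. From below: barrel 39 mm wide, 14 high; at its foot two lugs along +x and -x, 8 mm wide, 5 high, out to 26 mm from the axis; disc 60 mm wide, 14 to 20 mm up; aluminium bar handle 46 mm long (along x), 12 thick (y), 20 to 48 mm up. A half turn fits the same. Seated, origin 14 mm below port_mouth.
- cap_grip (a point): Grip point of the cap, in its bar handle on the axis, 42 mm above the cap's origin; axes as the cap's.
- plug: Bystander: loose black blanking plug, 58 mm diameter, 46 mm high, with a round aluminium knob and no lugs. Origin at its underside.
- jar: Bystander: loose small white jar with black cap, 56 mm diameter, 60 mm high. Origin at its underside.
- driver: Bystander: loose screwdriver lying on the bench.
- spanner: Bystander: loose steel spanner lying on the bench.
- fan: Bystander: loose black 80 mm square cooling fan, 25 mm thick, lying flat.
- screwtray: Bystander: open steel tray 110 x 80 x 30 mm.
- bracket: Bystander: loose grey angle bracket, 90 mm wide, 50 mm high.
There are look-alikes about, which are no part of the job. Leave any brown, orange or red look-alike of the cap alone.

How it is judged:
On the way, in this order (a step that is already met when the one before it is completed fails the run):
1. the guard is slid all the way open (value of joint guard above 0.122 m), for 0.2 s.
2. the cap is fully down in the port, its lugs through the slots (horizontal distance between cap and port_mouth below 0.003 m and z of cap in the frame of port_mouth below -0.0105 m and angle between cap's own z axis and vertical below 0.1 rad and angle between the x axis of cap and the x axis of port_mouth, either way round below 0.25 rad), for 0.1 s.
At the end, for the whole second after the job is handed in: Finishes holding: cap in the port (within 3 mm of centre, lifted under 3.5 mm, tilt under 0.1 rad), turned clockwise 45 degrees +-10 with the sprung ring at 0.45 to 1.0 rad, turning under 0.15 rad/s, fingers on it with over 3 N, guard open at least 115 mm (horizontal distance between cap and port_mouth below 0.003 m and z of cap in the frame of port_mouth below -0.0105 m and angle between cap's own z axis and vertical below 0.1 rad and angle between the x axis of cap and the x axis of port_mouth, either way round between 0.61 and 0.96 rad and value of joint carrier between 0.45 and 1 rad and contact force between cap and the fingers above 3 N and angular speed of cap below 0.15 rad/s and value of joint guard above 0.115 m); the arm keeps its last pose, push and grip.
It fails at once if the cap is twisted on into the lock click (value of joint carrier above 1.3 rad).
It fails at once if another thing on the bench is disturbed (moved more than 30 mm, the hand tools 40 mm) (distance of any of plug, jar, fan, screwtray, bracket from where it was at the start of the episode above 0.03 m or distance of any of driver, spanner from where it was at the start of the episode above 0.04 m).
It also fails if it takes over 58 s, if anything falls off the work surface, if the arm or the gripper's body presses on something with over 40 N, if the wrist force passes 120 N, or if a joint passes its speed limit or range.

### The arm

A 6-joint arm with a two-finger parallel gripper is mounted at the origin on the work surface. World frame = base frame: x ahead of the robot, y to its left, z up, the work surface at z = 0. Lengths are in m, angles in rad, forces in N, time in s.
With the tool pointing down it reaches from about 0.225 to 0.875 m from the base axis. Payload 3.4 kg.
Tool frame: the origin (TCP) lies at the very end of the fingers, on their centre line; the grasp point (between the pads) lies behind it (manip.grasp_offset is the z of the grasp point in the tool frame, in m); z points along the fingers, y is the line along which they close (so a half turn about z gives the same grasp; the last joint's range is limited). The gripper opens to 85 mm and grips with 20 to 120 N. Pads are 22 mm wide; open, the fingers measure 114 mm over their backs; the gripper's body (76 mm by 85 mm) begins 54 mm behind the grasp point. The pads swing forward as they close: fully open they stand 13 mm farther back than shut.
Start: joints at [1.024, 0.276, 1.505, -0, 1.361, -0.121], TCP at [0.238, 0.524, 0.231] pointing down, gripper open.
Joint ranges: [-2.89, 2.89], [-0.75, 2.08], [0.22, 2.7], [-1.18, 4.32], [0.11, 2.71], [-2.7, 2.7]. Speed limits (rad/s): [2.57, 2.57, 3.14, 3.14, 3.14, 3.14].

### API

Orientations are given as a unit quaternion [w, x, y, z].
In Python, from rig import manip gives the robot as it stands.
- The arm moves only by the shell command python3 -m pendant 'ROWS' [FORCE]. ROWS is JSON, a list of rows, each an object of numbers: "dx", "dy", "dz": the shift along the tool's x, y, z in m; "rx", "ry", "rz": the turn, a rotation vector about the tool's x, y, z in degrees; "hand": the finger opening in m, from 0 to 0.0854. In form: [{"dx": .., "dy": .., "dz": .., "rx": .., "ry": .., "rz": .., "hand": ..}, ...]. A call has 1 to 12 rows; each row shifts and turns the commanded pose from where the row before left it, along the tool's axes as they then stand; what a row does not reach is not made up. A row lasts 1/12 s, in which the tool goes at most 41.7 mm and 7.16 degrees, less where a joint would pass 70% of its speed; a pose out of reach is approached as far as the arm can. A call is refused whole if a number of a shift passes 0.0417 or a number of a turn 7.16, either way. A call with a gripper value outside its range is refused whole. The fingers move at their own pace and stop on an object; FORCE is the grip in N (left out, the last holds). Time passes only in rows, so rows that do not move let the fingers close. It gives the time, the measured TCP pose, the force, the opening and the grip force at its end, in the units of the state.
- manip.get_state(): the state, without advancing time (a new reading comes with each control period).
- manip.get_image(name): name is "scene" or "side" or "wrist"; returns a dict with "frame" (384x512x3 uint8, red, green, blue), "fx", "fy", "cx", "cy" (pixels), "position" and "attitude" of the camera in the world; the wrist camera has in their place "mount" (4x4, takes a point from camera to tool coordinates, whose origin is the TCP and whose axes are the flange's). Camera axes: x right, y up, looking along -z (the intrinsics and any distortion apply to the point x, -y, -z); pixel columns grow to the right and rows downward; lengths in m; the calibration is good to about 2 mm. The wrist camera is an equidistant fisheye: a pixel r from the principal point sees the ray r / f radians off the axis. A picture is of the moment at which its call begins: read the wrist's pose just before it. There is no depth.
- manip.sign_off(): hands the job in; it is judged then, once.
The state is a dict: "clock": time; "qpos": joint angles; "qd": joint speeds; "effort": joint torques, N m; "position": TCP position; "ee_rot": TCP orientation; "contact_force": force on the tool from outside, world axes, zero at the start; "moment": the same for the moment, N m; "width": finger opening in m; "gripper_force": force on a finger pad.
Only numpy, scipy, OpenCV 4.12 (cv2) and the standard library are available. Lean on these libraries where they do the work, as an engineer would, in place of code of your own. Each camera call takes 0.05 s, during which the arm holds its last target. There are 200 camera calls.

## Working session

There is one attempt and no reset: what is moved stays moved. The work goes in short steps, Python scripts to look and compute and a shell command to move; the robot and the scene stay as the last step left them, time stands still between calls to the robot, and variables do not carry over. Pictures are saved under pics/ and viewed, at most 10 in all, crops included, and the job is handed in when it is done.

```bash
mkdir -p pics; ls
python3 - <<'E'
from rig import manip
import cv2,pickle
s=manip.get_state();print(s, manip.grasp_offset)
d={}
for n in("scene","side","wrist"):
    im=manip.get_image(n);d[n]=im
    cv2.imwrite(f"pics/{n}0.png",im["frame"][:,:,::-1])
    print(n,{k:v for k,v in im.items() if k!="frame"})
pickle.dump((s,d),open("first.pkl","wb"))
import numpy as np
a=np.hstack([cv2.resize(d[n]["frame"],(800,600),interpolation=cv2.INTER_CUBIC) for n in("scene",)])
cv2.imwrite("pics/s_big.png",a[:,:,::-1])
E
```

```text
pics
{'clock': 0.0, 'qpos': array([ 1.02398183e+00,  2.76579475e-01,  1.50615642e+00,  1.60421757e-05,
        1.36067020e+00, -1.20995365e-01]), 'qd': array([-0.00074625, -0.0006691 , -0.00012947,  0.00139446,  0.00131568,
        0.00022318]), 'effort': array([-3.18892999e-03, -4.16776729e+01, -2.45801765e+01, -6.38096226e-04,
        1.10601805e-02,  7.60974473e-06]), 'position': array([0.23723281, 0.52319765, 0.23043927]), 'ee_rot': array([-3.04573864e-04,  2.11306212e-01,  9.77419492e-01, -8.54071823e-04]), 'contact_force': array([ 0.03828376,  0.44093373, -0.17452578]), 'moment': array([-0.01684027,  0.02296464,  0.00829593]), 'gripper_force': 0.0, 'width': 0.08534961346237174} -0.0187
scene {'fx': 381.414632668591, 'fy': 381.414632668591, 'cx': 260.77093309114133, 'cy': 187.30389904792455, 'position': array([ 0.82905822, -0.58815502,  0.63280076]), 'attitude': array([0.88945511, 0.38638889, 0.10012909, 0.22259243])}
side {'fx': 437.59328444609537, 'fy': 437.59328444609537, 'cx': 255.53285312287434, 'cy': 181.81356981609883, 'position': array([ 0.14134547, -0.87001874,  0.84575304]), 'attitude': array([ 0.88295564,  0.40874893, -0.09607824, -0.20995863])}
wrist {'fx': 297.3186396354542, 'fy': 297.3186396354542, 'cx': 262.9730799862968, 'cy': 189.68618011599347, 'mount': array([[-6.30793708e-04,  9.49325093e-01,  3.14295197e-01,
         8.05040172e-02],
       [ 9.99999798e-01,  5.72593036e-04,  2.77499131e-04,
        -6.28789187e-05],
       [ 8.34736472e-05,  3.14295308e-01, -9.49325262e-01,
        -1.41759386e-01],
       [ 0.00000000e+00,  0.00000000e+00,  0.00000000e+00,
         1.00000000e+00]])}
```

View pics/s_big.png

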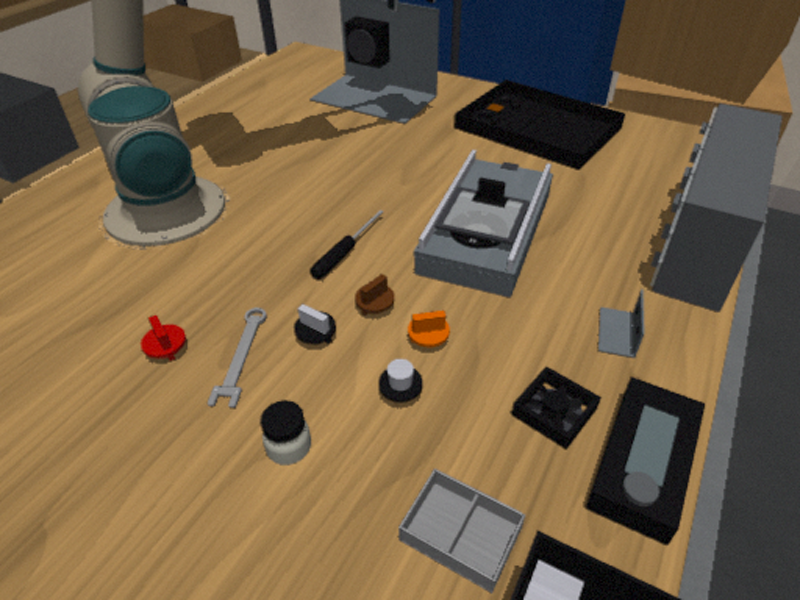

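View pics/wrist0.png

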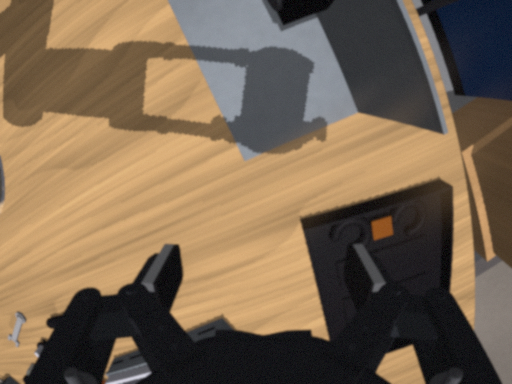

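The scene view shows the cap candidates, in 800x600 pixels: black with a bar (315,325), black with a round knob (400,380), brown (375,295), orange (428,328) and red (163,340). The black one with the aluminium bar at (315,325) fits the description; I'll confirm it in an enlarged crop. The module is around (485,220). The wrist view shows nothing useful yet.

```bash
cat > h.py <<'E'
import numpy as np,cv2,pickle
from scipy.spatial.transform import Rotation as R
def q2R(q): return R.from_quat([q[1],q[2],q[3],q[0]]).as_matrix()
def pose(im,st=None):
    if "mount" in im:
        T=im["mount"];A=q2R(st["ee_rot"]);return A@T[:3,:3],A@T[:3,3]+st["position"]
    return q2R(im["attitude"]),np.array(im["position"])
def proj(im,P,st=None):
    A,c=pose(im,st);v=(np.atleast_2d(P)-c)@A
    x,y,z=v[:,0],-v[:,1],-v[:,2]
    if "mount" in im:
        r=np.hypot(x,y);th=np.arctan2(r,z);k=th/np.maximum(r,1e-9)
    else:k=1/z
    return np.c_[im["cx"]+im["fx"]*x*k,im["cy"]+im["fy"]*y*k]
def hit(im,uv,z,st=None):
    A,c=pose(im,st);uv=np.atleast_2d(uv).astype(float)
    a=(uv-[im["cx"],im["cy"]])/im["fx"]
    if "mount" in im:
        t=np.linalg.norm(a,axis=1,keepdims=True);d=np.c_[a/np.maximum(t,1e-9)*np.sin(t),np.cos(t)]
    else:d=np.c_[a,np.ones(len(a))]
    d=d*[1,-1,-1]@A.T
    return c+d*((z-c[2])/d[:,2])[:,None]
def crop(im,x,y,w,h,s): return cv2.resize(im["frame"][y:y+h,x:x+w],None,fx=s,fy=s,interpolation=cv2.INTER_CUBIC)
E
python3 - <<'E'
from h import *
s,d=pickle.load(open("first.pkl","rb"))
a=crop(d["scene"],260,90,100,100,4); b=crop(d["scene"],180,165,100,100,4)
cv2.imwrite("pics/c1.png",np.hstack([a,b])[:,:,::-1])
E
```

```text
(no output)
```

View pics/c1.png

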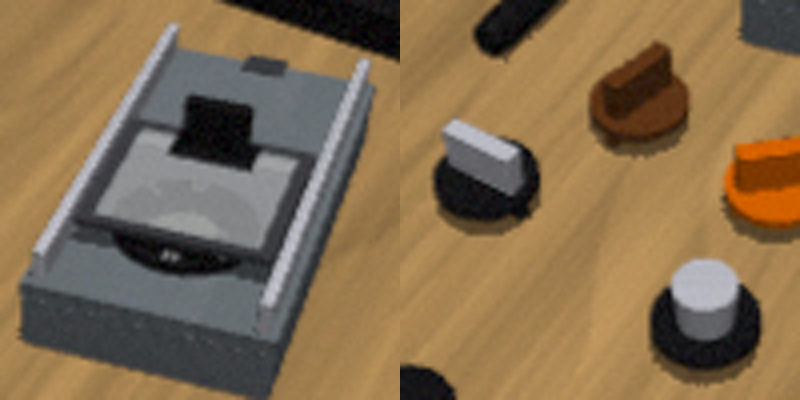

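View pics/side0.png

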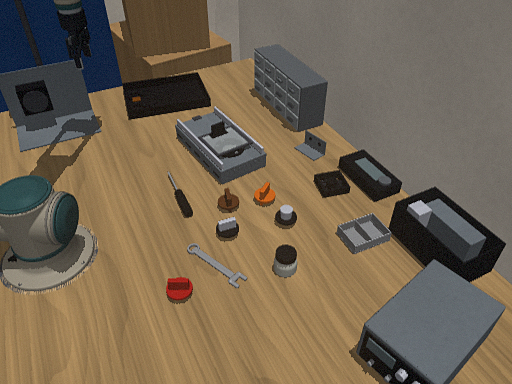

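The crop confirms the cap: black disc, bar and lugs, with the bar's top running from about (445,122) to (522,158) in the crop. The module's port end is at the front and its fin is at (218,125). Side view: cap at (227,228), module at (220,140).

Run:
```python
from h import *
from scipy.optimize import least_squares
s,d=pickle.load(open("first.pkl","rb"));im=d["scene"]
f=lambda l,x,y:np.array(l)/4.+[x,y]
px=f([[22,285],[277,345],[268,398],[373,88]],260,90)
L=np.array([[-.08,-.15,.05],[.08,-.15,.05],[.08,-.15,0],[.08,.15,.05]])
def W(p,L): c,n=np.cos(p[2]),np.sin(p[2]);return np.c_[p[0]+c*L[:,0]-n*L[:,1],p[1]+n*L[:,0]+c*L[:,1],L[:,2]]
r=least_squares(lambda p:(proj(im,W(p,L))-px).ravel(),[.6,.1,0])
print(r.x,np.degrees(r.x[2]),r.fun.round(1))
print("side px",proj(d["side"],W(r.x,L)).round(0))
h=hit(im,f([[187,97],[252,105]],260,90),.106);print("fin top",h,h.mean(0), "port",W(r.x,np.array([[0,-.065,.057]])))
m=h.mean(0)[:2]-r.x[:2];c,n=np.cos(r.x[2]),np.sin(r.x[2]);print("fin in module",[c*m[0]+n*m[1],-n*m[0]+c*m[1]])
h=hit(im,f([[43,128],[57,119],[122,153],[112,165]],180,165),.048);print("bar",h.round(4),h.mean(0))
e=h[3]-h[0]+h[2]-h[1];print(np.degrees(np.arctan2(e[1],e[0])))
```

```text
[0.55227206 0.20882937 0.13519394] 7.746042302552536 [-0.8 -0.5  0.4 -0.6  0.2  1.8  0.2 -1.4]
side px [[222. 172.]
 [267. 153.]
 [267. 166.]
 [217. 111.]]
fin top [[0.53258624 0.20432697 0.106     ]
 [0.57263201 0.21478928 0.106     ]] [0.55260913 0.20955812 0.106     ] port [[0.56103292 0.14442248 0.057     ]]
fin in module [np.float64(0.0004322159102391617), np.float64(0.0006766692662631477)]
bar [[ 0.4075 -0.1358  0.048 ]
 [ 0.4102 -0.1264  0.048 ]
 [ 0.4566 -0.1316  0.048 ]
 [ 0.4569 -0.1416  0.048 ]] [ 0.43280087 -0.13385057  0.048     ]
-6.570655372277541
```

```bash
python3 -m pendant '[{"dx":-0.02,"dy":-0.007},{"dx":-0.0361,"dy":-0.0135},{"dx":-0.0361,"dy":-0.0135},{"dx":-0.0361,"dy":-0.0135},{"dx":-0.0361,"dy":-0.0135},{"dx":-0.0361,"dy":-0.0135},{"dx":-0.0361,"dy":-0.0135},{"dx":-0.0361,"dy":-0.0135},{"dx":-0.0361,"dy":-0.0135},{"dx":-0.0361,"dy":-0.0135},{"dx":-0.0361,"dy":-0.0135},{"dx":-0.0361,"dy":-0.0135}]'
python3 -m pendant '[{"rz":-6.4},{"rz":-6.4},{"rz":-6.4},{"rz":-6.4},{"rz":-6.4},{},{}]'
python3 - <<'E'
from h import *
from rig import manip
s=manip.get_state();im=manip.get_image("wrist");print(s["position"],s["ee_rot"],s["qpos"])
A=q2R(s["ee_rot"]);print(A.round(3))
pickle.dump((s,im),open("w1.pkl","wb"))
cv2.imwrite("pics/w1.png",cv2.resize(im["frame"],(800,600),interpolation=cv2.INTER_CUBIC)[:,:,::-1])
E
```

```text
[0.23731011 0.52331891 0.2306212 ] [-2.38786197e-04  2.11319765e-01  9.77416720e-01 -6.74147027e-04] [ 1.02398069e+00  2.76484902e-01  1.50583521e+00  9.54350402e-06
  1.36070289e+00 -1.20967483e-01]
[[-0.911  0.413 -0.001]
 [ 0.413  0.911 -0.001]
 [ 0.    -0.001 -1.   ]]invalid input
invalid input
```

View pics/w1.png

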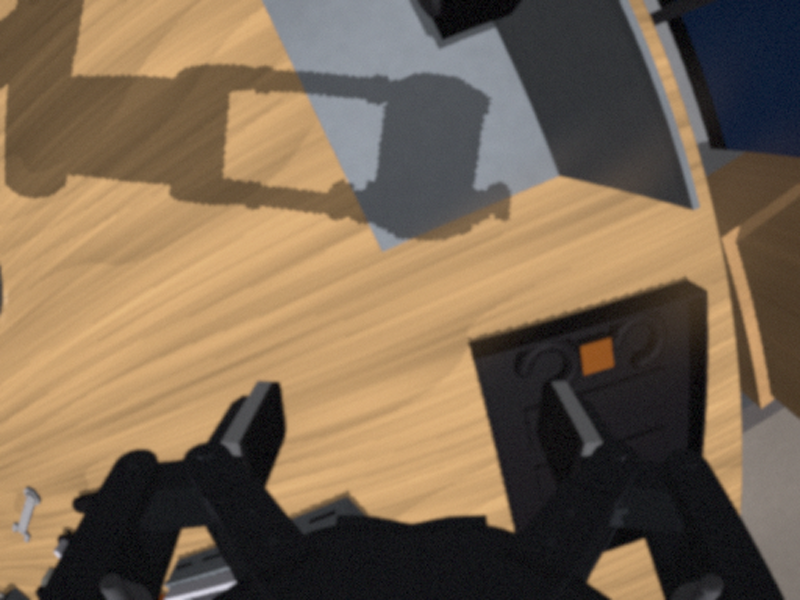

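Still the start view: the call was refused as "invalid input". I'll give every key in each row.

```bash
python3 -m pendant '[{"dx":-0.02,"dy":-0.007,"dz":0,"rx":0,"ry":0,"rz":0,"hand":0.085},{"dx":-0.0361,"dy":-0.0135,"dz":0,"rx":0,"ry":0,"rz":0,"hand":0.085}]'
```

```text
clock: 0.37
position: [0.2786, 0.4836, 0.2309]
ee_rot: [-0.001, 0.209, 0.978, 0.001]
contact_force: [1.8, -0.3, -0.1]
width: 0.085
gripper_force: 0.0
```

```bash
python3 -m pendant '[{"dx":-0.036,"dy":-0.0135,"dz":0,"rx":0,"ry":0,"rz":0,"hand":0.085},{"dx":-0.036,"dy":-0.0135,"dz":0,"rx":0,"ry":0,"rz":0,"hand":0.085},{"dx":-0.036,"dy":-0.0135,"dz":0,"rx":0,"ry":0,"rz":0,"hand":0.085},{"dx":-0.036,"dy":-0.0135,"dz":0,"rx":0,"ry":0,"rz":0,"hand":0.085},{"dx":-0.036,"dy":-0.0135,"dz":0,"rx":0,"ry":0,"rz":0,"hand":0.085},{"dx":-0.036,"dy":-0.0135,"dz":0,"rx":0,"ry":0,"rz":0,"hand":0.085},{"dx":-0.036,"dy":-0.0135,"dz":0,"rx":0,"ry":0,"rz":0,"hand":0.085},{"dx":-0.036,"dy":-0.0135,"dz":0,"rx":0,"ry":0,"rz":0,"hand":0.085},{"dx":-0.036,"dy":-0.0135,"dz":0,"rx":0,"ry":0,"rz":0,"hand":0.085},{"dx":-0.036,"dy":-0.0135,"dz":0,"rx":0,"ry":0,"rz":0,"hand":0.085}]'
python3 -m pendant '[{"dx":0,"dy":0,"dz":0,"rx":0,"ry":0,"rz":-6.4,"hand":0.085},{"dx":0,"dy":0,"dz":0,"rx":0,"ry":0,"rz":-6.4,"hand":0.085},{"dx":0,"dy":0,"dz":0,"rx":0,"ry":0,"rz":-6.4,"hand":0.085},{"dx":0,"dy":0,"dz":0,"rx":0,"ry":0,"rz":-6.4,"hand":0.085},{"dx":0,"dy":0,"dz":0,"rx":0,"ry":0,"rz":-6.4,"hand":0.085},{"dx":0,"dy":0,"dz":0,"rx":0,"ry":0,"rz":0,"hand":0.085},{"dx":0,"dy":0,"dz":0,"rx":0,"ry":0,"rz":0,"hand":0.085}]'
python3 - <<'E'
from h import *
from rig import manip
s=manip.get_state();im=manip.get_image("wrist");print(s["position"],s["ee_rot"],s["qpos"])
A=q2R(s["ee_rot"]);print(A.round(3))
pickle.dump((s,im),open("w1.pkl","wb"))
cv2.imwrite("pics/w2.png",cv2.resize(im["frame"],(800,600),interpolation=cv2.INTER_CUBIC)[:,:,::-1])
E
```

```text
clock: 1.2
position: [0.5532, 0.2086, 0.2312]
ee_rot: [-0.0, 0.211, 0.977, 0.0]
contact_force: [-0.5, 1.0, 0.7]
width: 0.0854
gripper_force: 0.0
clock: 1.78
position: [0.5521, 0.2101, 0.2311]
ee_rot: [-0.0, -0.065, 0.998, -0.0]
contact_force: [0.2, -0.2, 0.1]
width: 0.0851
gripper_force: 0.0
[0.55212074 0.21013669 0.23110166] [-1.99266079e-04 -6.48907649e-02  9.97892353e-01 -1.94473761e-05] [ 2.45901529e-01  2.99979797e-01  1.47062148e+00  3.41444041e-05
  1.37139040e+00 -1.45477435e+00]
[[-0.992 -0.13  -0.   ]
 [-0.13   0.992 -0.   ]
 [ 0.    -0.    -1.   ]]
```

View pics/w2.png

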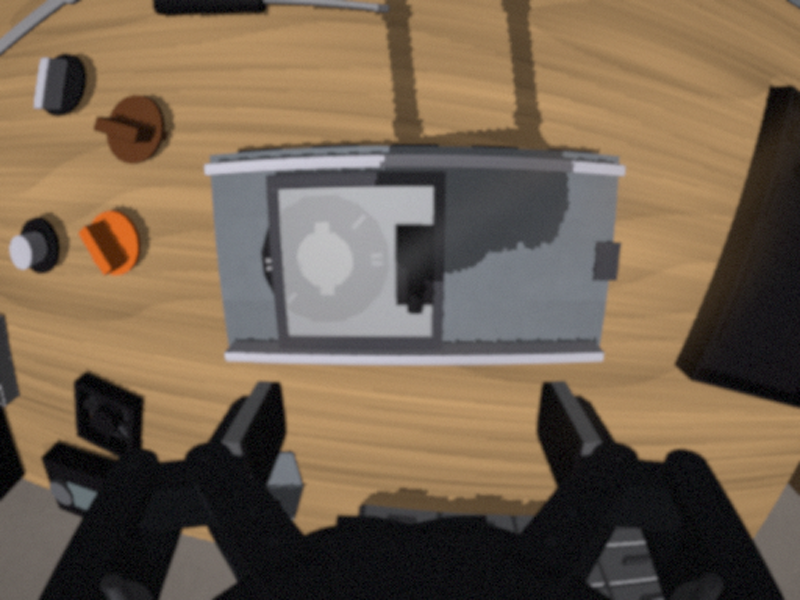

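The wrist view shows the guard shut with the port under its pane, bore centre (324,258). The slots are at (320,226) and (327,290), the single ribs at (360,222) and (292,298), and the fin spans y≈225–305 at x≈397–440. The black cap is at (60,83).

Run:
```python
from h import *
s,im=pickle.load(open("w1.pkl","rb"));k=.64
g=lambda l,z:hit(im,np.array(l)*k,z,s)
r=g([[207,165],[625,165],[228,360],[602,360]],.072);print(r.round(4))
ang=lambda v:np.degrees(np.arctan2(v[1],v[0]))
print("rail yaw",ang(r[1]-r[0])-90,ang(r[3]-r[2])-90, "centre",r.mean(0), "len",np.linalg.norm(r[1]-r[0]),"wid",np.linalg.norm(r[0]-r[2]))
p=g([[324,258],[320,226],[327,290],[360,222],[292,298],[376,260],[268,262]],.057);print(p.round(4))
print("slot ang",ang(p[2]-p[1]),"rib",ang(p[3]-p[4]),"lock",ang(p[5]-p[6]), "rib mid",(p[3]+p[4])/2,"slot mid",(p[1]+p[2])/2)
f=g([[397,226],[397,304]],.106);print("fin",f)
b=g([[42,57],[52,58],[45,109],[35,108]],.048);print("bar",b.round(4),b.mean(0),ang(b[3]-b[0]))
for P,n in(((.5528,.2096,.106),'fin'),((.4328,-.1339,.048),'bar')): print(n,proj(im,P,s)/k)
```

```text
[[0.4953 0.0624 0.072 ]
 [0.4578 0.3458 0.072 ]
 [0.6395 0.0809 0.072 ]
 [0.603  0.364  0.072 ]]
rail yaw 7.534936358523083 7.341317898749097 centre [0.54890313 0.21327092 0.072     ] len 0.28589179857356894 wid 0.1453030217881393
[[0.5554 0.1484 0.057 ]
 [0.5329 0.1436 0.057 ]
 [0.5789 0.1524 0.057 ]
 [0.5269 0.1713 0.057 ]
 [0.5883 0.1267 0.057 ]
 [0.5524 0.1853 0.057 ]
 [0.5632 0.1072 0.057 ]]
slot ang 10.777794683469391 rib 144.03452368185276 lock 97.89542757872779 rib mid [0.5576171  0.14899491 0.057     ] slot mid [0.55586605 0.14801087 0.057     ]
fin [[0.51815799 0.19732806 0.106     ]
 [0.56573456 0.20311896 0.106     ]]
bar [[ 0.4038 -0.1308  0.048 ]
 [ 0.4062 -0.1172  0.048 ]
 [ 0.4512 -0.12    0.048 ]
 [ 0.4495 -0.1338  0.048 ]] [ 0.42769499 -0.12546556  0.048     ] -3.7520705080536683
fin [[410.29042091 285.14125879]]
bar [[36.39305483 89.37840468]]
```

```bash
python3 -m pendant '[{"dx":0.0027,"dy":-0.0047,"dz":0.02,"rx":0,"ry":0,"rz":0,"hand":0.085},{"dx":0,"dy":0,"dz":0.04,"rx":0,"ry":0,"rz":0,"hand":0.085},{"dx":0,"dy":0,"dz":0.04,"rx":0,"ry":0,"rz":0,"hand":0.085},{"dx":0,"dy":0,"dz":0.035,"rx":0,"ry":0,"rz":0,"hand":0.085},{"dx":0,"dy":0,"dz":0.018,"rx":0,"ry":0,"rz":0,"hand":0.085},{"dx":0,"dy":0,"dz":0,"rx":0,"ry":0,"rz":0,"hand":0.085},{"dx":0,"dy":0,"dz":0,"rx":0,"ry":0,"rz":0,"hand":0},{"dx":0,"dy":0,"dz":0,"rx":0,"ry":0,"rz":0,"hand":0},{"dx":0,"dy":0,"dz":0,"rx":0,"ry":0,"rz":0,"hand":0},{"dx":0,"dy":0,"dz":0,"rx":0,"ry":0,"rz":0,"hand":0},{"dx":0,"dy":0,"dz":0,"rx":0,"ry":0,"rz":0,"hand":0},{"dx":0,"dy":0,"dz":0,"rx":0,"ry":0,"rz":0,"hand":0}]' 30
```

```text
clock: 2.83
position: [0.5509, 0.2058, 0.0795]
ee_rot: [0.001, -0.066, 0.998, 0.001]
contact_force: [0.2, 1.6, 0.5]
width: 0.0118
gripper_force: 0.7
```

```bash
python3 -m pendant '[{"dx":0,"dy":0,"dz":0,"rx":0,"ry":0,"rz":0,"hand":0},{"dx":0,"dy":0,"dz":0,"rx":0,"ry":0,"rz":0,"hand":0},{"dx":0,"dy":0.01,"dz":0,"rx":0,"ry":0,"rz":0,"hand":0},{"dx":0,"dy":0.014,"dz":0,"rx":0,"ry":0,"rz":0,"hand":0},{"dx":0,"dy":0.014,"dz":0,"rx":0,"ry":0,"rz":0,"hand":0},{"dx":0,"dy":0.014,"dz":0,"rx":0,"ry":0,"rz":0,"hand":0},{"dx":0,"dy":0.014,"dz":0,"rx":0,"ry":0,"rz":0,"hand":0},{"dx":0,"dy":0.014,"dz":0,"rx":0,"ry":0,"rz":0,"hand":0},{"dx":0,"dy":0.014,"dz":0,"rx":0,"ry":0,"rz":0,"hand":0},{"dx":0,"dy":0.014,"dz":0,"rx":0,"ry":0,"rz":0,"hand":0},{"dx":0,"dy":0.012,"dz":0,"rx":0,"ry":0,"rz":0,"hand":0}]'
python3 -m pendant '[{"dx":0,"dy":0.005,"dz":0,"rx":0,"ry":0,"rz":0,"hand":0},{"dx":0,"dy":0.005,"dz":0,"rx":0,"ry":0,"rz":0,"hand":0},{"dx":0,"dy":0.004,"dz":0,"rx":0,"ry":0,"rz":0,"hand":0},{"dx":0,"dy":0.004,"dz":0,"rx":0,"ry":0,"rz":0,"hand":0},{"dx":0,"dy":0,"dz":0,"rx":0,"ry":0,"rz":0,"hand":0},{"dx":0,"dy":0,"dz":0,"rx":0,"ry":0,"rz":0,"hand":0}]'
```

```text
clock: 3.75
position: [0.5357, 0.3218, 0.0794]
ee_rot: [0.002, -0.068, 0.998, -0.003]
contact_force: [8.2, -38.2, 15.0]
width: 0.0093
gripper_force: 34.7
clock: 4.25
position: [0.5357, 0.3216, 0.0794]
ee_rot: [0.001, -0.069, 0.997, -0.018]
contact_force: [9.6, -50.4, 14.8]
width: 0.0095
gripper_force: 51.6
```

```bash
python3 -m pendant '[{"dx":0,"dy":-0.01,"dz":0,"rx":0,"ry":0,"rz":0,"hand":0},{"dx":0,"dy":-0.012,"dz":0,"rx":0,"ry":0,"rz":0,"hand":0},{"dx":0,"dy":0,"dz":0,"rx":0,"ry":0,"rz":0,"hand":0}]'
python3 - <<'E'
from h import *
from rig import manip
s=manip.get_state();im=manip.get_image("wrist");sc=manip.get_image("scene")
pickle.dump((s,im,sc),open("w2.pkl","wb"));print(s["position"],q2R(s["ee_rot"]).round(3))
a=crop(sc,255,60,120,120,4);b=cv2.resize(im["frame"],(640,480))[:,160:480]
o=np.zeros((480,800,3),np.uint8);o[:,:480]=a;o[:,480:]=b
cv2.imwrite("pics/c2.png",o[:,:,::-1])
E
```

```text
clock: 4.5
position: [0.5364, 0.3174, 0.0795]
ee_rot: [0.001, -0.065, 0.998, -0.001]
contact_force: [0.3, -1.4, 4.7]
width: 0.0092
gripper_force: 32.4
[0.53635586 0.31743386 0.07952664] [[-0.992 -0.13   0.002]
 [-0.13   0.992 -0.001]
 [-0.002 -0.001 -1.   ]]
```

View pics/c2.png

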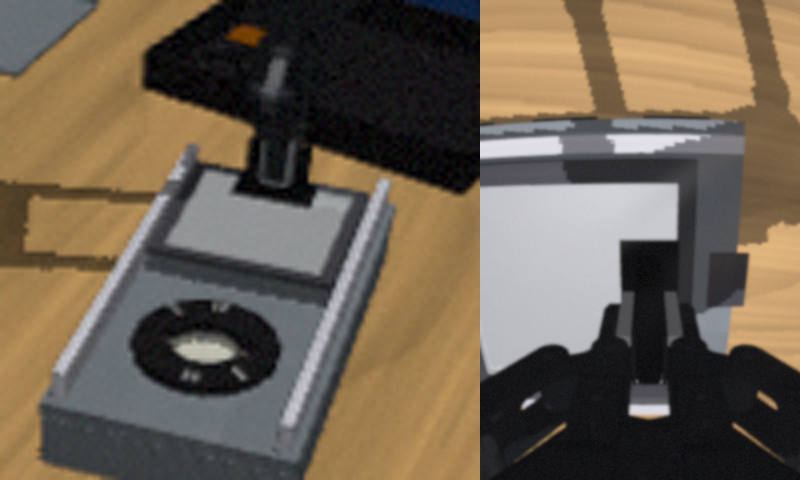

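The guard is mostly open: its front edge in the left crop runs from (148,257) to (325,302), and a dark block sits at the module's back edge in the right crop (728,280). I'll measure the guard's travel from its pane corners.

Run:
```python
from h import *
s,im,sc=pickle.load(open("w2.pkl","rb"));s1,im1=pickle.load(open("w1.pkl","rb"))
y=np.radians(7.4);Y=np.array([-np.sin(y),np.cos(y),0])
a=hit(sc,np.array([[95,212],[265,250]])/4+[260,90],.069);b=hit(sc,np.array([[165,240],[322,278]])/4+[255,60],.069)
print("pane travel",(b-a)@Y)
# wrist: pane rear edge x=435/443(frame) in 800px before; now pane rear edge 680,frame 697 (crop +160 of 640)
p0=hit(im1,np.array([[435,200],[444,200]])*.64,.069,s1); p1=hit(im,np.array([[678+160-480,190],[697+160-480,190]])*.8,.069,s)
print("wrist travel",(p1-p0)@Y)
m=np.array([.5495,.2115,0])
blk=hit(im,np.array([[708-320,280],[748-320,280]])*.8,.055,s);print("block y_mod",(blk-m)@Y,"frame edge",(p1-m)@Y,"TCP",(s["position"]-m)@Y)
# port
q=hit(sc,np.array([[205,348],[180,310],[238,374],[220,306],[190,376]])/4+[255,60],.057);print(q.round(4))
```

```text
pane travel [0.10959613 0.10299268]
wrist travel [0.10479806 0.10688399]
block y_mod [0.13587179 0.15654696] frame edge [0.11862558 0.12661522] TCP 0.10674445880516921
[[0.5636 0.1382 0.057 ]
 [0.5334 0.168  0.057 ]
 [0.5919 0.1233 0.057 ]
 [0.5544 0.1841 0.057 ]
 [0.5668 0.1079 0.057 ]]
```

Run:
```python
from h import *
s1,im1=pickle.load(open("w1.pkl","rb"));s0,d=pickle.load(open("first.pkl","rb"));s,im,sc=pickle.load(open("w2.pkl","rb"))
y=np.radians(7.4);Y=np.array([-np.sin(y),np.cos(y),0]);m=np.array([.5495,.2115,0])
for z in(.05,.06,.07,.08,.09):
  print(z,hit(d["scene"],np.array([265,66])/4+[260,90],z).round(4),hit(im1,np.array([606,261])*.64,z,s1).round(4),hit(im,np.array([728-320,280])*.8,z,s).round(4))
print(s["qpos"])
a=crop(d["scene"],310,95,40,30,10);b=crop(d["side"],170,95,100,75,4);c=crop(im,200,120,160,120,5)
o=np.zeros((600,800,3),np.uint8);o[:300,:400]=a;o[:300,400:]=b;o[300:,:400]=c[:300,100:500];o[300:,400:]=c[300:,100:500]
cv2.imwrite("pics/c3.png",o[:,:,::-1])
```

```text
0.05 [[0.5346 0.353  0.05  ]] [[0.531  0.3566 0.05  ]] [[0.5306 0.3576 0.05  ]]
0.06 [[0.5397 0.3369 0.06  ]] [[0.5292 0.3518 0.06  ]] [[0.5262 0.3546 0.06  ]]
0.07 [[0.5447 0.3207 0.07  ]] [[0.5274 0.3469 0.07  ]] [[0.5219 0.3516 0.07  ]]
0.08 [[0.5498 0.3046 0.08  ]] [[0.5255 0.342  0.08  ]] [[0.5175 0.3487 0.08  ]]
0.09 [[0.5548 0.2884 0.09  ]] [[0.5237 0.3371 0.09  ]] [[0.5132 0.3457 0.09  ]]
[ 0.42387756  0.46036453  1.61638981 -0.0020745   1.06313564 -1.27623232]
```

View pics/c3.png

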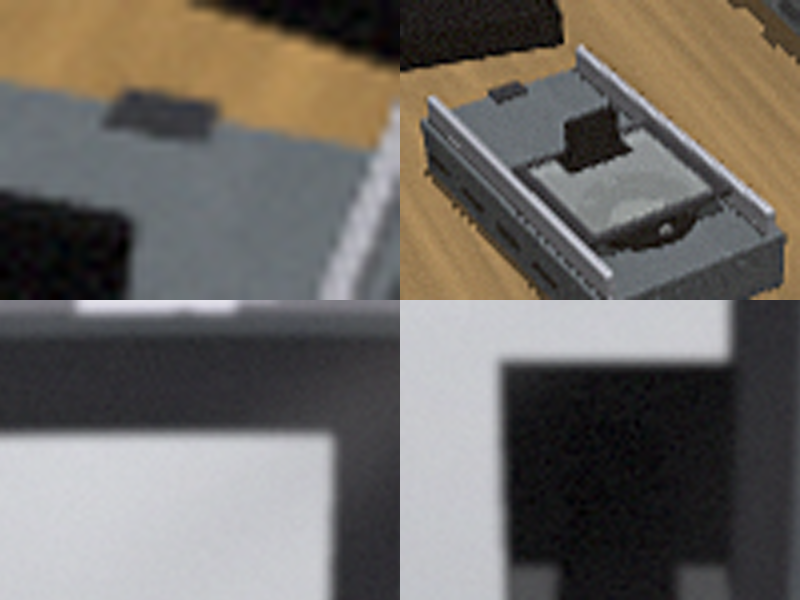

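The block is low (about 52 mm) and the guard's rear edge reached module y ≈ 0.131, which is where full travel would put it. So the guard started slightly open and is now at its end stop. I'll nudge it again, release, and photograph the open port on the way to the cap.

```bash
python3 -m pendant '[{"dx":0,"dy":0.006,"dz":0,"rx":0,"ry":0,"rz":0,"hand":0},{"dx":0,"dy":0,"dz":0,"rx":0,"ry":0,"rz":0,"hand":0},{"dx":0,"dy":-0.002,"dz":0,"rx":0,"ry":0,"rz":0,"hand":0.04},{"dx":0,"dy":0,"dz":0,"rx":0,"ry":0,"rz":0,"hand":0.04},{"dx":0,"dy":0,"dz":0,"rx":0,"ry":0,"rz":0,"hand":0.04},{"dx":0,"dy":0,"dz":-0.03,"rx":0,"ry":0,"rz":0,"hand":0.06},{"dx":0,"dy":0,"dz":-0.04,"rx":0,"ry":0,"rz":0,"hand":0.06},{"dx":0,"dy":0,"dz":-0.04,"rx":0,"ry":0,"rz":0,"hand":0.06}]'
python3 -m pendant '[{"dx":0,"dy":-0.0342,"dz":0,"rx":0,"ry":0,"rz":0,"hand":0.06},{"dx":0,"dy":-0.0342,"dz":0,"rx":0,"ry":0,"rz":0,"hand":0.06},{"dx":0,"dy":-0.0342,"dz":0,"rx":0,"ry":0,"rz":0,"hand":0.06},{"dx":0,"dy":-0.0342,"dz":0,"rx":0,"ry":0,"rz":0,"hand":0.06},{"dx":0,"dy":-0.0342,"dz":0,"rx":0,"ry":0,"rz":0,"hand":0.06},{"dx":0,"dy":0,"dz":0,"rx":0,"ry":0,"rz":0,"hand":0.06},{"dx":0,"dy":0,"dz":0,"rx":0,"ry":0,"rz":0,"hand":0.06}]'
python3 - <<'E'
from h import *
from rig import manip
s=manip.get_state();im=manip.get_image("wrist");sc=manip.get_image("scene")
pickle.dump((s,im,sc),open("port.pkl","wb"));print(s["position"],s["ee_rot"])
E
```

```text
clock: 5.27
position: [0.5329, 0.3243, 0.1879]
ee_rot: [-0.002, -0.067, 0.998, -0.0]
contact_force: [0.9, 0.4, 0.2]
width: 0.0603
gripper_force: 0.0
clock: 5.85
position: [0.557, 0.1536, 0.1881]
ee_rot: [-0.0, -0.065, 0.998, 0.0]
contact_force: [-0.2, 0.4, -0.1]
width: 0.0599
gripper_force: 0.0
[0.55700222 0.15362232 0.18808517] [-2.17924680e-04 -6.48851261e-02  9.97892652e-01  3.57423240e-04]
```

```bash
python3 -m pendant '[{"dx":0.0178,"dy":-0.0299,"dz":0,"rx":0,"ry":0,"rz":0,"hand":0.06},{"dx":0.0178,"dy":-0.0299,"dz":0,"rx":0,"ry":0,"rz":0,"hand":0.06},{"dx":0.0178,"dy":-0.0299,"dz":0,"rx":0,"ry":0,"rz":0,"hand":0.06},{"dx":0.0178,"dy":-0.0299,"dz":0,"rx":0,"ry":0,"rz":0,"hand":0.06},{"dx":0.0178,"dy":-0.0299,"dz":0,"rx":0,"ry":0,"rz":0,"hand":0.06},{"dx":0.0178,"dy":-0.0299,"dz":0,"rx":0,"ry":0,"rz":0,"hand":0.06},{"dx":0.0178,"dy":-0.0299,"dz":0,"rx":0,"ry":0,"rz":0,"hand":0.06},{"dx":0.0178,"dy":-0.0299,"dz":0,"rx":0,"ry":0,"rz":0,"hand":0.06},{"dx":0.0178,"dy":-0.0299,"dz":0,"rx":0,"ry":0,"rz":0,"hand":0.06},{"dx":0,"dy":0,"dz":0,"rx":0,"ry":0,"rz":6.8,"hand":0.06},{"dx":0,"dy":0,"dz":0,"rx":0,"ry":0,"rz":6.8,"hand":0.06},{"dx":0,"dy":0,"dz":0,"rx":0,"ry":0,"rz":0,"hand":0.06}]'
python3 - <<'E'
from h import *
from rig import manip
import time
for i in range(1): s=manip.get_state();im=manip.get_image("wrist")
pickle.dump((s,im),open("cap.pkl","wb"));print(s["position"],q2R(s["ee_rot"]).round(3),s["qd"].round(3))
sp,ip,_=pickle.load(open("port.pkl","rb"))
u=proj(ip,[.557,.148,.057],sp)[0];v=proj(im,[.4328,-.1339,.03],s)[0];print(u,v)
o=[]
for a,w in((ip,u),(im,v)):
    x=int(np.clip(w[0]-50,0,412));y=int(np.clip(w[1]-75,0,234));print(x,y);o.append(crop(a,x,y,100,150,4))
cv2.imwrite("pics/c4.png",np.hstack(o)[:,:,::-1])
E
```

```text
clock: 6.95
position: [0.4341, -0.1327, 0.1883]
ee_rot: [0.0, 0.053, 0.999, 0.0]
contact_force: [0.0, -0.5, 0.5]
width: 0.0598
gripper_force: 0.0
[ 0.43405207 -0.13270792  0.18826481] [[-0.994  0.106  0.   ]
 [ 0.106  0.994  0.001]
 [-0.     0.001 -1.   ]] [ 0.018  0.002  0.    -0.002 -0.    -0.158]
[257.30602182 179.33942782] [261.78473338 171.53706098]
207 104
211 96
```

View pics/c4.png

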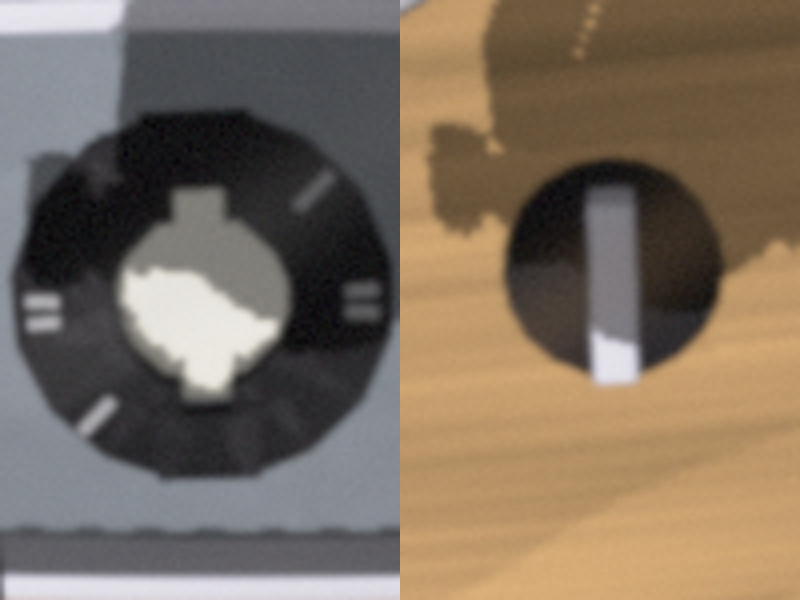

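Left crop: the open port, with slot ends at (198,187) and (210,403), pair ribs at (42,313) and (362,301), and single ribs at (315,193) and (97,416). Right crop: the black cap, with bar top-face corners (588,208), (637,208), (640,383) and (592,383).

Run:
```python
from h import *
sp,ip,_=pickle.load(open("port.pkl","rb"));s,im=pickle.load(open("cap.pkl","rb"))
P=lambda l,z:hit(ip,np.array(l)/4+[207-.4,104-.4],z,sp)
ang=lambda v:np.degrees(np.arctan2(v[1],v[0]))
sl=P([[198,187],[210,403]],.057);pr=P([[42,313],[362,301]],.058);sr=P([[315,193],[97,416]],.058);co=P([[14,285],[391,295]],.057);cv=P([[195,112],[210,478]],.057)
for n,a in(("slot",sl),("pair",pr),("single",sr),("collarLR",co),("collarUD",cv)):print(n,a.mean(0).round(4),ang(a[1]-a[0]).round(2),np.linalg.norm(a[1]-a[0]).round(4))
h=hit(im,np.array([[188,208],[237,208],[240,383],[192,383]])/4+[211-.4,96-.4],.048,s)
e=h[3]-h[0]+h[2]-h[1];print("bar",h.mean(0),ang(e),np.linalg.norm(e)/2,np.linalg.norm(h[1]-h[0]))
dsc=hit(im,np.array([[105,270],[322,270]])/4+[211-.4,96-.4],.02,s);dy=hit(im,np.array([[212,160],[212,378]])/4+[211-.4,96-.4],.02,s);print("disc",dsc.mean(0),dy.mean(0))
A=q2R(s["ee_rot"]);print("tool shift",A.T@(h.mean(0)-s["position"]),"y ang",ang(A[:2,1]))
```

```text
slot [0.5557 0.1481 0.057 ] 10.16 0.0538
pair [0.5577 0.1477 0.058 ] 99.6 0.0768
single [0.5579 0.1481 0.058 ] -35.93 0.0766
collarLR [0.5537 0.1474 0.057 ] 95.77 0.0906
collarUD [0.5571 0.148  0.057 ] 9.34 0.0918
bar [ 0.4266544  -0.13082773  0.048     ] -4.955389655337544 0.04435907866177155 0.011768787942380201
disc [ 0.42630915 -0.13085785  0.02      ] [ 0.42671522 -0.13131412  0.02      ]
tool shift [0.0075906  0.0009714  0.14026374] y ang 83.90952867519742
```

```bash
python3 -m pendant '[{"dx":0.0045,"dy":0,"dz":0.03,"rx":0,"ry":0,"rz":-1.1,"hand":0.042},{"dx":0,"dy":0,"dz":0.04,"rx":0,"ry":0,"rz":0,"hand":0.042},{"dx":0,"dy":0,"dz":0.04,"rx":0,"ry":0,"rz":0,"hand":0.042},{"dx":0,"dy":0,"dz":0.03,"rx":0,"ry":0,"rz":0,"hand":0.042},{"dx":0,"dy":0,"dz":0.015,"rx":0,"ry":0,"rz":0,"hand":0.042},{"dx":0,"dy":0,"dz":0.008,"rx":0,"ry":0,"rz":0,"hand":0.042},{"dx":0,"dy":0,"dz":0,"rx":0,"ry":0,"rz":0,"hand":0.042},{"dx":0,"dy":0,"dz":0,"rx":0,"ry":0,"rz":0,"hand":0},{"dx":0,"dy":0,"dz":0,"rx":0,"ry":0,"rz":0,"hand":0},{"dx":0,"dy":0,"dz":0,"rx":0,"ry":0,"rz":0,"hand":0},{"dx":0,"dy":0,"dz":0,"rx":0,"ry":0,"rz":0,"hand":0},{"dx":0,"dy":0,"dz":0,"rx":0,"ry":0,"rz":0,"hand":0}]' 60
python3 -m pendant '[{"dx":0,"dy":0,"dz":0,"rx":0,"ry":0,"rz":0,"hand":0},{"dx":0,"dy":0,"dz":0,"rx":0,"ry":0,"rz":0,"hand":0},{"dx":0,"dy":0,"dz":0,"rx":0,"ry":0,"rz":0,"hand":0}]'
```

```text
clock: 8.0
position: [0.4305, -0.1332, 0.0265]
ee_rot: [0.002, 0.043, 0.999, -0.0]
contact_force: [0.3, 1.1, 4.9]
width: 0.0106
gripper_force: 61.9
clock: 8.25
position: [0.4306, -0.1332, 0.0265]
ee_rot: [0.002, 0.043, 0.999, -0.0]
contact_force: [0.7, 1.9, 5.8]
width: 0.0103
gripper_force: 62.2
```

```bash
python3 -m pendant '[{"dx":0,"dy":0,"dz":-0.02,"rx":0,"ry":0,"rz":0,"hand":0},{"dx":0,"dy":0,"dz":-0.04,"rx":0,"ry":0,"rz":0,"hand":0},{"dx":0,"dy":0,"dz":-0.04,"rx":0,"ry":0,"rz":0,"hand":0},{"dx":0,"dy":0,"dz":-0.04,"rx":0,"ry":0,"rz":0,"hand":0},{"dx":0,"dy":0,"dz":-0.015,"rx":0,"ry":0,"rz":0,"hand":0},{"dx":0,"dy":0,"dz":0,"rx":0,"ry":0,"rz":0,"hand":0}]'
python3 -m pendant '[{"dx":-0.0113,"dy":0.0323,"dz":0,"rx":0,"ry":0,"rz":0,"hand":0},{"dx":-0.0113,"dy":0.0323,"dz":0,"rx":0,"ry":0,"rz":0,"hand":0},{"dx":-0.0113,"dy":0.0323,"dz":0,"rx":0,"ry":0,"rz":0,"hand":0},{"dx":-0.0113,"dy":0.0323,"dz":0,"rx":0,"ry":0,"rz":0,"hand":0},{"dx":-0.0113,"dy":0.0323,"dz":0,"rx":0,"ry":0,"rz":0,"hand":0},{"dx":-0.0113,"dy":0.0323,"dz":0,"rx":0,"ry":0,"rz":0,"hand":0},{"dx":-0.0113,"dy":0.0323,"dz":0,"rx":0,"ry":0,"rz":0,"hand":0},{"dx":-0.0113,"dy":0.0323,"dz":0,"rx":0,"ry":0,"rz":0,"hand":0},{"dx":-0.0113,"dy":0.0323,"dz":0,"rx":0,"ry":0,"rz":0,"hand":0},{"dx":0,"dy":0,"dz":0,"rx":0,"ry":0,"rz":-7.1,"hand":0},{"dx":0,"dy":0,"dz":0,"rx":0,"ry":0,"rz":-7.1,"hand":0},{"dx":0,"dy":0,"dz":0,"rx":0,"ry":0,"rz":0,"hand":0}]'
python3 -m pendant '[{"dx":0,"dy":0,"dz":0,"rx":0,"ry":0,"rz":0,"hand":0},{"dx":0,"dy":0,"dz":0,"rx":0,"ry":0,"rz":0,"hand":0}]'
python3 - <<'E'
from h import *
from rig import manip
s=manip.get_state();im=manip.get_image("wrist");sc=manip.get_image("scene");sd=manip.get_image("side")
pickle.dump((s,im,sc,sd),open("hov.pkl","wb"));A=q2R(s["ee_rot"]);print(s["position"],A.round(4),s["width"])
a=cv2.resize(im["frame"][84:384,80:440],(480,400),interpolation=cv2.INTER_CUBIC)
u=proj(sc,[.558,.147,.09])[0];x,y=int(u[0]-40),int(u[1]-60);print(x,y)
b=crop(sc,x,y,80,100,4)
o=np.zeros((400,800,3),np.uint8);o[:,:480]=a;o[:,480:]=b
cv2.imwrite("pics/c5.png",o[:,:,::-1])
E
```

```text
clock: 8.75
position: [0.4317, -0.1342, 0.1848]
ee_rot: [0.005, 0.043, 0.999, -0.002]
contact_force: [0.9, 0.1, -0.7]
width: 0.0107
gripper_force: 61.3
clock: 9.75
position: [0.5543, 0.1486, 0.1781]
ee_rot: [-0.002, -0.083, 0.997, -0.0]
contact_force: [0.8, -0.5, -0.2]
width: 0.0106
gripper_force: 61.3
clock: 9.92
position: [0.5547, 0.1477, 0.1793]
ee_rot: [-0.001, -0.08, 0.997, -0.0]
contact_force: [0.1, 0.4, -0.7]
width: 0.0105
gripper_force: 61.3
[0.55470784 0.14767092 0.17933641] [[-9.873e-01 -1.587e-01 -1.800e-03]
 [-1.587e-01  9.873e-01 -3.000e-04]
 [ 1.900e-03 -0.000e+00 -1.000e+00]] 0.01052624052424862
266 73
```

View pics/c5.png

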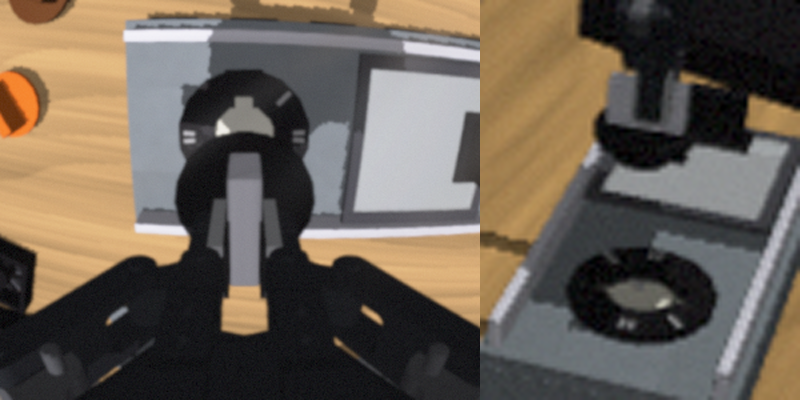

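The left crop shows the held cap, with disc edges at (176,195) and (313,195) and the bar top from row 182 to row 285 at x 229–262. The pair ribs are at (190,135) and (299,137), and the guard is fully open. The right crop shows the cap above the port. I'll work out their offset in tool axes from this same image.

Run:
```python
from h import *
s,im,sc,sd=pickle.load(open("hov.pkl","rb"))
I={"position":np.zeros(3),"ee_rot":np.array([1.,0,0,0])}
T=lambda l,z:hit(im,np.array(l)*.75+[80,84],z,I)
t=T([[229,182],[262,182],[229,285],[262,285]],-.0215);print("bar top",t.round(4),t.mean(0))
dk=T([[176,195],[313,195]],.0065);print("disc",dk.round(4),dk.mean(0),dk[1,1]-dk[0,1])
zp=s["position"][2]-.058
g=im["frame"].astype(float).mean(2)
p=[]
for c in((190,135),(299,137)):
    u,v=int(c[0]*.75+80),int(c[1]*.75+84);w=g[v-6:v+7,u-9:u+10];m=np.clip(w-np.median(w)-.3*(w.max()-np.median(w)),0,None)
    yy,xx=np.mgrid[v-6:v+7,u-9:u+10];p.append([(m*xx).sum()/m.sum(),(m*yy).sum()/m.sum()]);print(c,p[-1],w.max(),np.median(w))
h=hit(im,p,zp,I);e=h[1]-h[0];print("pairs tool",h.round(4),h.mean(0),"ang vs tool y",np.degrees(np.arctan2(-e[0],e[1])),np.linalg.norm(e))
r=T([[284,98]],zp);print("single",r)
# scene: predict the port pts from both estimates vs scene measurement
q=np.array([[190-0,0]])
for P in((.5573,.148,.057),(.561,.1444,.057)): print(proj(sc,P),proj(sd,P))
```

```text
bar top [[ 0.0264 -0.0053 -0.0215]
 [ 0.0264  0.0057 -0.0215]
 [-0.0173 -0.006  -0.0215]
 [-0.0173  0.0066 -0.0215]] [ 0.00453614  0.00024894 -0.0215    ]
disc [[ 0.0076 -0.0288  0.0065]
 [ 0.0076  0.0287  0.0065]] [ 7.59962368e-03 -5.92274863e-05  6.50000000e-03] 0.05750342932476969
(190, 135) [np.float64(220.47105858871066), np.float64(186.34605554608964)] 187.66666666666666 91.33333333333333
(299, 137) [np.float64(310.83761073290225), np.float64(188.02238869741075)] 150.33333333333334 59.333333333333336
pairs tool [[-0.0032 -0.04    0.1213]
 [-0.0049  0.0447  0.1213]] [-0.00404878  0.00232896  0.12133641] ang vs tool y 1.154990322523478 0.08468305741226553
single [[0.02419463 0.02696897 0.12133641]]
[[305.47513744 144.21305634]] [[228.15035321 146.55206164]]
[[306.2634948  145.38447509]] [[229.72762593 146.84565523]]
```

```bash
cat > cen.py <<'E'
from h import *
def prism(c,r,z0,z1):
    a=np.linspace(0,2*np.pi,64,endpoint=False);o=np.c_[c[0]+r*np.cos(a),c[1]+r*np.sin(a)]
    return np.r_[np.c_[o,0*a+z0],np.c_[o,0*a+z1]]
def hull(im,c,r,z0,z1,st): return cv2.convexHull(proj(im,prism(c,r,z0,z1),st).astype(np.float32))
def fit(im,c,r,z0,z1,thr,st=None,k=4):
    g=cv2.resize(cv2.cvtColor(im["frame"],cv2.COLOR_RGB2GRAY),None,fx=k,fy=k,interpolation=cv2.INTER_CUBIC)
    roi=np.zeros_like(g);H=hull(im,c,r*1.25,z0,z1,st)
    cv2.fillConvexPoly(roi,((H+.5)*k-.5).round().astype(np.int32),255)
    m=((g<thr)&(roi>0)).astype(np.uint8)
    n,l,stt,_=cv2.connectedComponentsWithStats(m);j=1+stt[1:,4].argmax()
    P=cv2.findNonZero((l==j).astype(np.uint8));hm=cv2.convexHull(P)
    cen=lambda h:np.array([(M:=cv2.moments(h))["m10"]/M["m00"],M["m01"]/M["m00"]])
    cm=(cen(hm.astype(np.float32))+.5)/k-.5;c=np.array(c[:2],float)
    for _ in range(5):
        e=cm-cen(hull(im,c,r,z0,z1,st));z=(z0+z1)/2;b=proj(im,[*c,z],st);c+=(hit(im,b+e,z,st)-hit(im,b,z,st))[0,:2]
    return c,cv2.contourArea(hm)/k/k/cv2.contourArea(hull(im,c,r,z0,z1,st))
E
python3 - <<'E'
from cen import *
s0,d=pickle.load(open("first.pkl","rb"));sp,ip,scp=pickle.load(open("port.pkl","rb"));s,im,sc,sd=pickle.load(open("hov.pkl","rb"));scap,icap=pickle.load(open("cap.pkl","rb"))
for t in(50,60):
  print(t,"collar wrist",fit(ip,(.557,.148),.046,.05,.057,t,sp),"scene",fit(sc,(.559,.147),.046,.05,.057,t),"side",fit(sd,(.559,.147),.046,.05,.057,t))
  print("  cap wrist",fit(icap,(.4275,-.131),.03,.014,.02,t,scap),"scene",fit(d["scene"],(.43,-.133),.03,.014,.02,t),"side",fit(d["side"],(.43,-.133),.03,.014,.02,t))
E
```

```text
50 collar wrist (array([0.55578435, 0.14910155]), 0.929671999821126) scene (array([0.55843084, 0.14599385]), 1.010351873573774) side (array([0.55698068, 0.14660747]), 1.0292675906559758)
  cap wrist (array([ 0.42290247, -0.12869844]), 0.7540702580851358) scene (array([ 0.43239092, -0.13551112]), 0.871671281079715) side (array([ 0.42591135, -0.13608342]), 0.7945609465797769)
60 collar wrist (array([0.55642925, 0.14803715]), 0.9803002247832321) scene (array([0.55293971, 0.14819447]), 1.2136076056744478) side (array([0.55629644, 0.14796832]), 1.094517011402712)
  cap wrist (array([ 0.423651  , -0.12953199]), 0.823258563146431) scene (array([ 0.43242344, -0.13567215]), 0.9078588833061672) side (array([ 0.42576246, -0.13617382]), 0.833576087560418)
```

Run:
```python
from cen import *
s,im,sc,sd=pickle.load(open("hov.pkl","rb"))
I={"position":np.zeros(3),"ee_rot":np.array([1.,0,0,0])}
g=cv2.cvtColor(im["frame"],cv2.COLOR_RGB2GRAY)
print("col263 up",g[172:200,243:284:8].T.tolist())
print("row230",g[232,205:222],g[232,306:322]); 
for cx in(0,.002,.004,.006):
  for dz in (0,.004):
    h=hull(im,(cx,0),.03,.0065+dz,.0125+dz,I)[:,0];b=proj(im,[[cx+.023,-.006,-.0215+dz],[cx+.023,.006,-.0215+dz],[cx-.023,0,-.0215+dz],[cx+.023,0,.0065+dz]],I)
    print(cx,dz,"top",h[:,1].min().round(1),"L/R",h[:,0].min().round(1),h[:,0].max().round(1),"bar",b.round(1).tolist())
```

```text
col263 up [[59, 90, 132, 167, 187, 196, 203, 204, 205, 210, 222, 225, 216, 169, 103, 56, 36, 34, 33, 31, 28, 28, 24, 26, 28, 21, 24, 19], [132, 134, 132, 138, 135, 134, 138, 156, 185, 207, 211, 184, 124, 64, 34, 26, 27, 25, 29, 20, 24, 20, 13, 21, 22, 18, 24, 33], [135, 134, 131, 136, 136, 136, 135, 137, 133, 123, 88, 47, 31, 23, 24, 21, 22, 20, 22, 15, 18, 21, 21, 17, 18, 32, 54, 82], [135, 136, 136, 135, 136, 138, 135, 137, 133, 122, 89, 49, 17, 21, 18, 22, 20, 20, 19, 16, 23, 15, 20, 20, 23, 34, 60, 85], [138, 137, 137, 139, 138, 137, 139, 139, 138, 139, 130, 111, 74, 36, 24, 21, 23, 19, 20, 19, 22, 26, 21, 18, 19, 17, 23, 29], [35, 50, 66, 78, 93, 109, 122, 127, 131, 132, 130, 129, 124, 108, 75, 40, 21, 17, 20, 15, 23, 20, 15, 19, 22, 16, 19, 21]]
row230 [149 148 150 147 143 123  87  47  16  22  17  23  19  20  21  14  17] [ 28  24  26  30  27  23  25  28  42  82 115 140 148 149 150 149]
0 0 top 188.9 L/R 210.8 316.2 bar [[250.2, 227.4], [277.0, 227.4], [263.6, 306.0], [263.5, 204.8]]
0 0.004 top 186.6 L/R 211.9 315.1 bar [[250.6, 223.7], [276.6, 223.6], [263.6, 301.3], [263.5, 202.2]]
0.002 0 top 185.4 L/R 210.5 316.4 bar [[250.1, 223.4], [277.1, 223.4], [263.6, 303.2], [263.5, 201.3]]
0.002 0.004 top 183.2 L/R 211.6 315.3 bar [[250.5, 219.7], [276.7, 219.7], [263.6, 298.4], [263.5, 198.7]]
0.004 0 top 181.8 L/R 210.3 316.7 bar [[250.1, 219.3], [277.2, 219.3], [263.6, 300.3], [263.5, 197.8]]
0.004 0.004 top 179.8 L/R 211.4 315.6 bar [[250.4, 215.7], [276.8, 215.7], [263.6, 295.5], [263.5, 195.3]]
0.006 0 top 178.3 L/R 210.0 317.0 bar [[250.0, 215.1], [277.3, 215.1], [263.6, 297.3], [263.5, 194.2]]
0.006 0.004 top 176.3 L/R 211.1 315.8 bar [[250.3, 211.6], [276.9, 211.6], [263.6, 292.6], [263.5, 191.8]]
```

```bash
python3 -m pendant '[{"dx":-0.006,"dy":0,"dz":0.02,"rx":0,"ry":0,"rz":0,"hand":0},{"dx":0,"dy":0,"dz":0.03,"rx":0,"ry":0,"rz":0,"hand":0},{"dx":0,"dy":0,"dz":0.025,"rx":0,"ry":0,"rz":0,"hand":0},{"dx":0,"dy":0,"dz":0.014,"rx":0,"ry":0,"rz":0,"hand":0},{"dx":0,"dy":0,"dz":0,"rx":0,"ry":0,"rz":0,"hand":0},{"dx":0,"dy":0,"dz":0,"rx":0,"ry":0,"rz":0,"hand":0}]'
python3 -m pendant '[{"dx":0,"dy":0,"dz":0.003,"rx":0,"ry":0,"rz":0,"hand":0},{"dx":0,"dy":0,"dz":0.003,"rx":0,"ry":0,"rz":0,"hand":0},{"dx":0,"dy":0,"dz":0.002,"rx":0,"ry":0,"rz":0,"hand":0},{"dx":0,"dy":0,"dz":0,"rx":0,"ry":0,"rz":0,"hand":0},{"dx":0,"dy":0,"dz":0,"rx":0,"ry":0,"rz":0,"hand":0}]'
```

```text
clock: 10.57
position: [0.561, 0.1488, 0.0909]
ee_rot: [-0.001, -0.081, 0.997, -0.0]
contact_force: [-0.7, 0.0, -0.3]
width: 0.0107
gripper_force: 61.3
clock: 10.98
position: [0.5615, 0.1492, 0.0837]
ee_rot: [0.0, -0.081, 0.997, 0.0]
contact_force: [-0.6, -0.2, -0.5]
width: 0.0107
gripper_force: 61.3
```

```bash
python3 -m pendant '[{"dx":0,"dy":0,"dz":0.001,"rx":0,"ry":0,"rz":0,"hand":0},{"dx":0,"dy":0,"dz":0.001,"rx":0,"ry":0,"rz":0,"hand":0},{"dx":0,"dy":0,"dz":0.001,"rx":0,"ry":0,"rz":0,"hand":0},{"dx":0,"dy":0,"dz":0,"rx":0,"ry":0,"rz":0,"hand":0},{"dx":0,"dy":0,"dz":0,"rx":0,"ry":0,"rz":0,"hand":0}]'; python3 -c "
from rig import manip
s=manip.get_state();print(s['contact_force'],s['moment'],s['position'])"
```

```text
clock: 11.4
position: [0.5613, 0.1491, 0.0802]
ee_rot: [-0.0, -0.081, 0.997, 0.0]
contact_force: [-0.7, -0.9, -1.4]
width: 0.0108
gripper_force: 61.3
[-0.66500929 -0.88788309 -1.36687757] [ 0.01087589 -0.0305441  -0.01763307] [0.56128288 0.14912316 0.08019328]
```

It is entering with no contact force. I'll continue down to seat it.

```bash
python3 -m pendant '[{"dx":0,"dy":0,"dz":0.002,"rx":0,"ry":0,"rz":0,"hand":0},{"dx":0,"dy":0,"dz":0.002,"rx":0,"ry":0,"rz":0,"hand":0},{"dx":0,"dy":0,"dz":0.002,"rx":0,"ry":0,"rz":0,"hand":0},{"dx":0,"dy":0,"dz":0.002,"rx":0,"ry":0,"rz":0,"hand":0},{"dx":0,"dy":0,"dz":0,"rx":0,"ry":0,"rz":0,"hand":0},{"dx":0,"dy":0,"dz":0,"rx":0,"ry":0,"rz":0,"hand":0}]'
python3 -m pendant '[{"dx":0,"dy":0,"dz":0.001,"rx":0,"ry":0,"rz":0,"hand":0},{"dx":0,"dy":0,"dz":0.001,"rx":0,"ry":0,"rz":0,"hand":0},{"dx":0,"dy":0,"dz":0,"rx":0,"ry":0,"rz":0,"hand":0},{"dx":0,"dy":0,"dz":0,"rx":0,"ry":0,"rz":0,"hand":0}]';  python3 -c "
from rig import manip
s=manip.get_state();print(s['contact_force'],s['moment'],s['position'])"
```

```text
clock: 11.9
position: [0.5612, 0.1491, 0.0721]
ee_rot: [-0.0, -0.081, 0.997, 0.0]
contact_force: [0.5, 0.2, -0.8]
width: 0.0108
gripper_force: 61.3
clock: 12.23
position: [0.5613, 0.1491, 0.0703]
ee_rot: [-0.0, -0.081, 0.997, 0.0]
contact_force: [-0.0, -0.1, -1.6]
width: 0.0108
gripper_force: 61.3
[-0.01040981 -0.12949391 -1.57400783] [ 0.00302196 -0.03790991  0.0249618 ] [0.56130471 0.14911717 0.07027642]
```

```bash
python3 -m pendant '[{"dx":0,"dy":0,"dz":0.001,"rx":0,"ry":0,"rz":0,"hand":0},{"dx":0,"dy":0,"dz":0.001,"rx":0,"ry":0,"rz":0,"hand":0},{"dx":0,"dy":0,"dz":0,"rx":0,"ry":0,"rz":0,"hand":0},{"dx":0,"dy":0,"dz":0,"rx":0,"ry":0,"rz":0,"hand":0}]'; python3 -c "
from rig import manip
s=manip.get_state();print(s['contact_force'],s['moment'],s['position'])"
```

```text
clock: 12.57
position: [0.5616, 0.1492, 0.0694]
ee_rot: [0.001, -0.081, 0.997, 0.0]
contact_force: [-1.0, -0.4, 5.6]
width: 0.0109
gripper_force: 62.1
[-1.02985605 -0.42098297  5.61896068] [-0.1519779   0.31674407  0.02917803] [0.56158813 0.14920592 0.06944679]
```

Seated: 5.6 N of upward force at TCP z = 0.0694, where 0.0695 was expected. Now I'll twist clockwise (+rz) about the cap axis, which is 3.5 mm along tool +x.

```bash
python3 -m pendant '[{"dx":0,"dy":-0.0002,"dz":0,"rx":0,"ry":0,"rz":3.5,"hand":0},{"dx":0,"dy":-0.0002,"dz":0,"rx":0,"ry":0,"rz":3.5,"hand":0},{"dx":0,"dy":-0.0002,"dz":0,"rx":0,"ry":0,"rz":3.5,"hand":0},{"dx":0,"dy":-0.0002,"dz":0,"rx":0,"ry":0,"rz":3.5,"hand":0},{"dx":0,"dy":-0.0002,"dz":0,"rx":0,"ry":0,"rz":3.5,"hand":0},{"dx":0,"dy":0,"dz":0,"rx":0,"ry":0,"rz":0,"hand":0}]'; python3 -c "
from rig import manip
s=manip.get_state();print(s['contact_force'],s['moment'],s['position'],s['gripper_force'])"
```

```text
clock: 13.07
position: [0.5621, 0.1475, 0.0695]
ee_rot: [0.001, 0.072, 0.997, -0.0]
contact_force: [-0.6, -1.1, 6.2]
width: 0.0105
gripper_force: 62.1
[-0.56517942 -1.11490648  6.2488993 ] [-0.35087869  0.2706561   0.07818412] [0.56205473 0.14748017 0.06946734] 62.12101936340332
```

```bash
python3 -m pendant '[{"dx":0,"dy":-0.0002,"dz":0,"rx":0,"ry":0,"rz":3.5,"hand":0},{"dx":0,"dy":-0.0002,"dz":0,"rx":0,"ry":0,"rz":3.5,"hand":0},{"dx":0,"dy":-0.0002,"dz":0,"rx":0,"ry":0,"rz":3.5,"hand":0},{"dx":0,"dy":-0.0002,"dz":0,"rx":0,"ry":0,"rz":3.5,"hand":0},{"dx":0,"dy":-0.0002,"dz":0,"rx":0,"ry":0,"rz":3.5,"hand":0},{"dx":0,"dy":-0.0002,"dz":0,"rx":0,"ry":0,"rz":3.5,"hand":0},{"dx":0,"dy":-0.0002,"dz":0,"rx":0,"ry":0,"rz":3.5,"hand":0},{"dx":0,"dy":-0.0002,"dz":0,"rx":0,"ry":0,"rz":3,"hand":0},{"dx":0,"dy":0,"dz":0,"rx":0,"ry":0,"rz":0,"hand":0},{"dx":0,"dy":0,"dz":0,"rx":0,"ry":0,"rz":0,"hand":0},{"dx":0,"dy":0,"dz":0,"rx":0,"ry":0,"rz":0,"hand":0},{"dx":0,"dy":0,"dz":0,"rx":0,"ry":0,"rz":0,"hand":0}]'
python3 - <<'E'
from h import *
from rig import manip
s=manip.get_state();A=q2R(s["ee_rot"]);print(s['contact_force'],s['moment'],s['position'],s['gripper_force'],s["qd"].round(3),"bar ang",np.degrees(np.arctan2(A[1,1],A[0,1]))-90,"tilt",A[:,2])
print("axis",s["position"]+A@[.0035,0,0])
im=manip.get_image("wrist");sc=manip.get_image("scene")
I={"position":np.zeros(3),"ee_rot":np.array([1.,0,0,0])}
g=cv2.cvtColor(im["frame"],cv2.COLOR_RGB2GRAY)
# single rib should lie straight ahead of the bar: predicted pixel and bright spots around it
c=proj(im,[.0415,0,s["position"][2]-.059],I)[0];u,v=c.round().astype(int);print(c);print(g[v-9:v+7,u-16:u+17:2])
E
```

```text
clock: 14.07
position: [0.5611, 0.1455, 0.0694]
ee_rot: [0.001, 0.306, 0.952, -0.001]
contact_force: [-1.0, -3.4, 5.3]
width: 0.0108
gripper_force: 62.2
[-1.01984786 -3.3887314   5.31375485] [-0.45998622  0.39893207  0.05682049] [0.56106645 0.14551541 0.06944508] 62.24669694900513 [-0.     0.     0.001 -0.    -0.001 -0.001] bar ang -35.65599939681279 tilt [ 8.45614508e-04 -1.86140982e-03 -9.99997910e-01]
axis [0.55822259 0.14755561 0.06943888]
[263.04139219 169.20195796]
[[ 32  33  33  33  35  32  73 113 117  91  41  37  35  40  40  36  37]
 [ 31  29  30  29  36  33  70 113 117  93  45  40  39  38  38  40  39]
 [ 31  30  33  35  34  36  73 113 116  89  42  36  39  39  36  39  33]
 [ 35  28  31  36  37  36  74 113 116  89  42  34  37  36  37  36  36]
 [ 30  31  34  28  35  37  71 112 117  89  45  37  41  39  38  39  32]
 [ 32  35  35  31  35  38  70 116 117  91  41  41  36  37  31  35  34]
 [ 35  32  34  37  35  41  74 112 115  91  44  38  37  35  35  34  35]
 [ 32  37  34  39  35  35  70 112 115  91  45  41  31  34  29  33  33]
 [ 35  36  35  36  35  35  67 112 117  87  39  37  35  35  32  30  29]
 [ 35  36  33  37  34  36  66 110 115  88  40  32  35  32  31  35  31]
 [ 36  36  33  35  34  34  66 111 117  90  42  36  32  33  31  30  31]
 [ 32  34  37  37  38  35  63 111 115  89  41  31  28  33  31  30  29]
 [ 36  35  37  37  36  34  66 113 117  88  37  33  33  27  31  32  26]
 [ 33  34  33  35  37  38  63 111 117  90  40  30  26  30  29  25  25]
 [ 36  38  35  38  37  36  69 114 116  88  37  31  26  28  25  26  23]
 [ 33  36  37  32  37  33  62 112 116  91  39  32  32  28  25  27  25]]
```

The rib lies straight ahead of the bar and parallel to it. One last numeric check of the guard, from the hover picture, before I hand in.

Run:
```python
from h import *
s,im,sc,sd=pickle.load(open("hov.pkl","rb"));s1,im1=pickle.load(open("w1.pkl","rb"))
y=np.radians(7.4);Y=np.array([-np.sin(y),np.cos(y),0]);p=np.array([.558,.1476,0])
e=hit(im,np.array([[343,215],[361,58]])*.75+[80,84],.069,s);print("open: front edge - port",(e-p)@Y)
e=hit(im1,np.array([[280,350],[267,172]])*.64,.069,s1);print("start front",(e-p)@Y)
e=hit(im1,np.array([[444,350],[444,172]])*.64,.069,s1);print("start rear",(e-p)@Y)
```

```text
open: front edge - port [0.07522513 0.07509492]
start front [-0.03435695 -0.03353686]
start rear [0.08639864 0.08398209]
```

```bash
python3 -c "
from rig import manip
print(manip.sign_off())"
```

```text
the job is handed in; nothing more can be done
None
```

I handed the job in with the guard at its end stop (about 135 mm by image measurement) and the cap seated, still gripped at about 62 N and turned 45° clockwise, with its bar in line with the single rib; sign-off gave no verdict.

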